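# Unhook the locked battery pack and stand it in its charging cradle

### The job

Take the radio battery pack off its storage bracket and stand it upright, fully down, in the charging cradle, lug towards its tall back wall. Lift it straight up gently until you feel the stop, tip its top back towards the open front of the bracket so that the lug on its back comes out through the notch, then draw it up out of the trough; never force it against the bracket (stay under 20 N), set it down gently in the cradle, and leave the multimeter, pliers, tape measure and spare pack where they lie.

Things in the scene. Friction and masses are not known exactly. Their poses are not given: they have to be found in the camera images.
- bracket: Grey steel bracket screwed to the bench; base 104 x 80 mm, 12 mm thick. Origin under the base below the middle of the stored pack; x runs from the open front to the back plate (x = 32, 56 wide, up to z = 98), z up. The pack's foot stands on the base top (z = 12) between low side guides (y +-31, up to z = 30) and a front lip. All is rigid.
- lip_top (a point): Middle of the top edge of the bracket's front lip, at (-16, 0, 44) mm in the bracket's frame. The lip is 4 mm thick, 64 mm wide and 32 mm higher than the floor the pack's foot stands on: pulled straight forward, the foot catches on it even when the pack is lifted to the stop.
- stop_lowest (a point): Point at (17, 0, 86) mm in the bracket's frame: where the underside of the yellow keeper's stop bar is when the keeper is at its lowest. The keeper, 48 mm wide, is clamped 0 to 12 mm higher, differently each time and not measured, so the stored pack can rise 12 to 24 mm until its lug meets the bar.
- slot (a point): Point at (17, 0, 64) mm in the bracket's frame, between the keeper's two retaining lips (x 15.5 to 18.5 mm, slot 18 mm wide), behind which the lug's head sits. Lip tops end 11 mm below the stop bar; this notch, 38 mm wide, is open to the front. Only with the lug within 3 mm below the bar does it pass forward; lower, it catches on the lips.
- pack: Black radio battery pack on a carrier, about 0.23 kg (varies), stored in the bracket. Origin: centre of the underside; axes as the bracket's while stored. Body x -10 to 10 mm, 52 wide (y +-26: grip here, free above z = 40), 84 high; steel plate behind it to x = 13; foot plate 56 wide, 6 thick, x -10 to 13.
- lug (a point): Centre of the head of the T-shaped steel lug on the pack's back, at (23.5, 0, 58) mm in the pack's frame: head x 21 to 26, 30 wide, z 54 to 62; neck 12 wide, 8 high, x 13 to 21. To free it, its head must come about 11 mm forward.
- cradle: Black charging cradle with a green lamp, 70 x 80 x 48 mm, fixed to the bench. Origin: centre of the underside. Well, open at the top: x -19 to 21 mm, y +-31, floor at z = 10; front and side walls 36 mm high, back wall (+x) 48. The pack stands in it on its foot, lug towards +x, above the back wall.
- multimeter: Yellow and black multimeter, 135 x 68 x 45 mm, loose bystander. Origin: centre of the underside.
- pliers: Red-handled pliers, 168 x 55 x 16 mm, loose bystander. Origin: centre of the underside.
- tape_measure: Black tape measure with a yellow disc, 64 x 83 x 36 mm, loose bystander. Origin: centre of the underside.
- spare_pack: Second black battery pack without carrier lying flat on the front right of the bench, 78 x 52 x 20 mm, loose bystander. Origin: centre of the underside.
Not all that is in view belongs to the job. Leave any purple look-alike of the pack alone.

How it is judged:
On the way, in this order (a step that is already met when the one before it is completed fails the run):
1. the pack is lifted at least 8 mm, with its lug still behind the keeper's lips (z of pack in the frame of bracket above 0.02 m and x of lug in the frame of bracket above 0.018 m), for 0.1 s.
2. its top is tipped back at least 8 degrees with the lug out in front of the keeper's lips, while the foot is still in the trough (angle between pack's own z axis and vertical above 0.14 rad and x of lug in the frame of bracket below 0.0135 m and z of pack in the frame of bracket below 0.044 m and x of pack in the frame of bracket above -0.008 m), for 0.05 s.
At the end, for the whole second after the job is handed in: The pack stands at rest on the floor of the cradle's well (within 4 mm of full depth, within 15 mm of the cradle's centre), upright within 8 degrees, lug to the back, released (z of pack in the frame of cradle between 0.006 and 0.014 m and horizontal distance between pack and cradle below 0.015 m and angle between pack's own z axis and vertical below 0.15 rad and x of lug in the frame of cradle above 0.008 m and linear speed of pack below 0.02 m/s and contact force between pack and the fingers below 0.1 N); the robot touches nothing.
It fails at once if the pack is pressed against the bracket with more than 20 N (contact force between pack and bracket above 20 N).
It fails at once if the pack is pressed or dropped into the cradle with more than 30 N (contact force between pack and cradle above 30 N).
It fails at once if the multimeter, pliers, tape measure or spare pack is moved more than 20 mm (distance of any of multimeter, pliers, tape_measure, spare_pack from where it was at the start of the episode above 0.02 m).
It also fails if it takes over 50 s, if anything falls off the work surface, if the arm or the gripper's body presses on something with over 40 N, if the wrist force passes 120 N, or if a joint passes its speed limit or range.

### The arm

A 6-joint arm with a two-finger parallel gripper is mounted at the origin on a cart in front of the work surface, level with it; the furniture and walls round the work are solid. World frame = base frame: x ahead of the robot, y to its left, z up, the work surface at z = 0. Lengths are in m, angles in rad, forces in N, time in s.
With the tool pointing down it reaches from about 0.425 to 0.95 m from the base axis. Payload 3.5 kg.
Tool frame: the origin (TCP) lies between the finger pads; the fingertips stand 22 mm ahead of it and the grasp point (between the pads) lies 3 mm ahead of it (ctrl.nose_length is the z of the fingertips in the tool frame, in m); z points along the fingers, y is the line along which they close (so a half turn about z gives the same grasp; the last joint's range is limited). The gripper opens to 85 mm and grips with 20 to 120 N. Pads are 22 mm wide; open, the fingers measure 114 mm over their backs; the gripper's body (76 mm by 85 mm) begins 54 mm behind the grasp point. The pads swing forward as they close: fully open they stand 13 mm farther back than shut.
Start: joints at [1.149, 0.286, 1.577, -0, 1.279, -0.15], TCP at [0.181, 0.65, 0.253] pointing down, gripper open.
Joint ranges: [-2.77, 2.77], [-0.9, 2.22], [0.21, 2.48], [-1.53, 4.67], [0.24, 2.81], [-2.84, 2.84]. Speed limits (rad/s): [2.79, 2.79, 3.14, 3.14, 3.14, 3.14].

### API

Orientations are given as a unit quaternion [x, y, z, w].
In Python, from plant import ctrl gives the robot as it stands. The module is installed in compiled form; this text tells all that it offers.
- The arm moves only by the tool send_rows, never from a script. Its argument "rows" is text: rows parted by semicolons, each of 7 numbers parted by spaces: the turn, a rotation vector about the tool's x, y, z in parts of the range, where 1.0 means 60 degrees, then the shift along the tool's x, y, z in fractions of the full range, 1 being 500 mm, then the opening, from -1 (shut) to 1 (fully open). A call has 1 to 8 rows; each row is the pose to reach, as a shift and turn from the pose commanded when the call began, along the tool's axes at that moment; what a row does not reach only later rows make up. A row lasts 1/8 s, in which the tool goes at most 62.5 mm and 10.7 degrees, less where a joint would pass 70% of its speed; a pose out of reach is approached as far as the arm can. No shift or turn number may pass 1 either way. A call with a gripper value outside its range is refused whole. The fingers move at their own pace and stop on an object; "grip_force" is the grip in N (left out, the last holds). Time passes only in rows, so rows that repeat a pose let the fingers close. It gives the time, the measured TCP pose, the force, the opening and the grip force at its end, in the units of the state.
- ctrl.get_state(): the state, without advancing time (a new reading comes with each control period).
- ctrl.read_camera(name): name is "scene" or "side" or "wrist"; returns a dict with "color" (384x512x3 uint8, red, green, blue), "fx", "fy", "cx", "cy" (pixels), "extrinsics" (4x4, takes a point from world to camera coordinates). Camera axes: x right, y down, z forward; pixel columns grow to the right and rows downward; lengths in m; the calibration is good to about 2 mm. A picture is of the moment at which its call begins. There is no depth.
- ctrl.sign_off(): hands the job in; it is judged then, once.
Trained networks look in a picture, given as the dict that the camera call returned (one of the last four; its "shot" number tells which), for a name from the list of things; names that differ only in an ending like _2 or _b are one class to them, and where a whole thing is asked for, a point or a joint stands for the part that bears it (a point fixed in the world has none). Each returns a list of dicts, best first, with "p" (0 to 1); they miss things now and then, are a little off and sometimes report something else, mostly with a low value. They report only what shows in the picture. A call takes as long as a camera call. They do not tell look-alikes from the thing itself.
- ctrl.look_for(picture, target): "position" ([x, y, z] in m, in the coordinates of the camera as it stood for that picture, good to about 4 mm: the middle of the surface that is visible of it).
The state is a dict: "time": time; "qpos": joint angles; "dq": joint speeds; "joint_efforts": joint torques, N m; "eef_pos": TCP position; "tcp_rot": TCP orientation; "contact_force": force on the tool from outside, world axes, zero at the start; "wrist_torque": the same for the moment, N m; "opening": opening from 0.0 (shut) to 1.0 (fully open); "finger_force": force on a finger pad.
Only numpy, scipy, OpenCV 4.12 (cv2) and the standard library are available. Lean on these libraries where they do the work, as an engineer would, in place of code of your own. Each camera call takes 0.05 s, during which the arm holds its last target. There are 200 camera calls.

## Working session

There is one attempt and no reset: what is moved stays moved. The work goes in short steps, Python scripts to look and compute and a tool call to move; the robot and the scene stay as the last step left them, time stands still between calls to the robot, and variables do not carry over. Pictures are saved under pics/ and viewed, at most 10 in all, crops included, and the job is handed in when it is done.

Besides the shell and the picture viewer there is one more tool, called after "Request:" as a command line: name --argument value ..., lists and objects as JSON in quotes. send_rows: Moves the arm, as the interface text tells. Its arguments: {"type":"object","properties":{"rows":{"type":"string"},"grip_force":{"type":"number"}},"required":["rows"]}

```bash
mkdir -p pics
cat > h.py <<'E'
import numpy as np,cv2
from plant import ctrl
def look(cam,names,save=None):
    p=ctrl.read_camera(cam);E=np.array(p["extrinsics"]);Ei=np.linalg.inv(E)
    if save: cv2.imwrite(save,cv2.cvtColor(p["color"],cv2.COLOR_RGB2BGR))
    for n in names:
        for d in ctrl.look_for(p,n)[:3]:
            c=np.array(d["position"]);w=Ei[:3,:3]@c+Ei[:3,3]
            print(cam,n,round(d["p"],2),np.round(w,4),"px",int(p["fx"]*c[0]/c[2]+p["cx"]),int(p["fy"]*c[1]/c[2]+p["cy"]))
    return p
def proj(p,w):
    c=np.array(p["extrinsics"])@np.append(w,1);return p["fx"]*c[0]/c[2]+p["cx"],p["fy"]*c[1]/c[2]+p["cy"]
E
python3 - <<'E'
from h import *
N=["bracket","lip_top","stop_lowest","slot","pack","lug","cradle","multimeter","pliers","tape_measure","spare_pack"]
a=look("scene",N);b=look("side",N)
for n,p in(("scene",a),("side",b)):print(n,np.round(np.linalg.inv(p["extrinsics"]),3).tolist(),p["fx"])
im=np.vstack([a["color"],b["color"]])
cv2.imwrite("pics/a.png",cv2.cvtColor(cv2.resize(np.hstack([a["color"],b["color"]]),(800,300)),cv2.COLOR_RGB2BGR))
cv2.imwrite("pics/s.png",cv2.cvtColor(a["color"],cv2.COLOR_RGB2BGR));cv2.imwrite("pics/d.png",cv2.cvtColor(b["color"],cv2.COLOR_RGB2BGR))
s=ctrl.get_state();print(s["tcp_rot"],s["eef_pos"],ctrl.nose_length)
E
```

```text
scene bracket 0.97 [0.5231 0.1911 0.0194] px 203 174
scene lip_top 0.75 [0.5227 0.1864 0.0192] px 204 175
scene stop_lowest 0.82 [0.524  0.1909 0.015 ] px 203 175
scene slot 0.89 [0.5219 0.1871 0.0158] px 204 175
scene pack 0.92 [0.5256 0.1945 0.0781] px 201 157
scene pack 0.8 [0.7005 0.2492 0.0606] px 233 122
scene lug 0.71 [0.5245 0.1932 0.0759] px 201 158
scene lug 0.53 [0.6967 0.2504 0.0624] px 232 122
scene cradle 0.6 [ 0.5412 -0.1898  0.0266] px 318 249
scene multimeter 0.83 [ 0.4009 -0.0062  0.0303] px 220 239
scene pliers 0.76 [0.3605 0.1891 0.0168] px 156 208
scene tape_measure 0.97 [0.5739 0.0012 0.0399] px 267 195
scene spare_pack 0.73 [ 0.3632 -0.1854  0.0189] px 266 300
side bracket 0.62 [0.5433 0.2307 0.0138] px 235 260
side lip_top 0.63 [0.5461 0.2331 0.0206] px 234 258
side stop_lowest 0.65 [0.5495 0.2306 0.0168] px 233 259
side slot 0.85 [0.5464 0.2266 0.0183] px 234 257
side pack 0.91 [0.5243 0.2303 0.0743] px 243 238
side pack 0.63 [0.7042 0.2793 0.0525] px 160 253
side lug 0.84 [0.7044 0.272  0.0498] px 161 252
side lug 0.57 [0.5269 0.2333 0.0747] px 242 239
side cradle 0.9 [ 0.5393 -0.1471  0.0252] px 255 188
side cradle 0.57 [ 0.3651 -0.1704  0.016 ] px 309 191
side multimeter 0.97 [0.4021 0.0337 0.0309] px 297 217
side pliers 0.77 [0.3592 0.2063 0.0157] px 314 259
side tape_measure 0.77 [0.5712 0.028  0.0368] px 237 210
side tape_measure 0.54 [0.5259 0.2334 0.0743] px 242 239
side spare_pack 0.61 [ 0.3665 -0.1668  0.0176] px 309 191
scene [[0.677, -0.543, 0.497, 0.039], [-0.736, -0.513, 0.442, -0.452], [0.015, -0.665, -0.746, 0.861], [0.0, 0.0, 0.0, 1.0]] 420.73636268480914
side [[-0.994, -0.059, 0.095, 0.42], [-0.111, 0.412, -0.904, 0.957], [0.014, -0.909, -0.416, 0.538], [0.0, 0.0, 0.0, 1.0]] 379.9088614180482
[ 1.35483134e-01  9.90779652e-01 -3.25058039e-05 -1.06040243e-05] [0.18116499 0.6501995  0.25332168] 0.022
```

View pics/s.png

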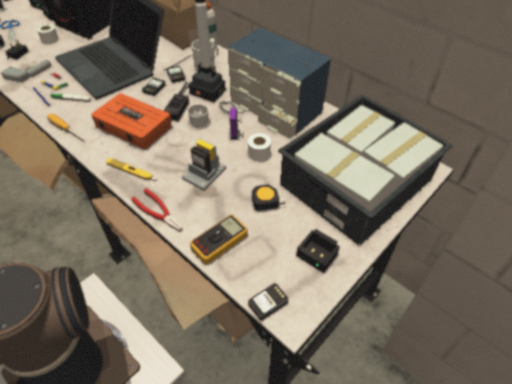

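View pics/d.png

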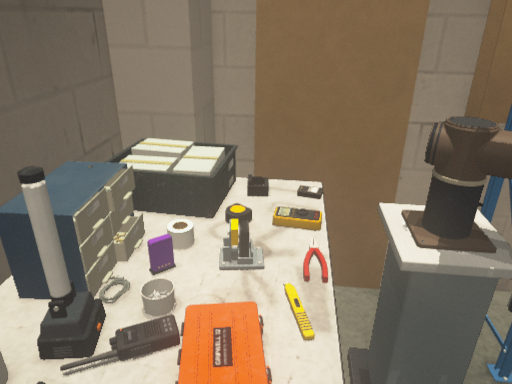

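Candidates for the pack: bracket pack at scene (203,160) / side (240,238), purple look-alike at scene (234,122) / side (160,253), and spare pack at scene (268,300). I choose the one in the grey bracket with the yellow keeper and check it close up.

Run:
```python
import cv2,numpy as np
s=cv2.imread("pics/s.png");d=cv2.imread("pics/d.png")
f=lambda im,x,y,r=32:cv2.resize(im[y-r:y+r,x-r:x+r],(400,400),interpolation=cv2.INTER_CUBIC)
cv2.imwrite("pics/c.png",np.hstack([f(s,203,162),f(d,240,240,36)]))
```

```text
(no output)
```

View pics/c.png

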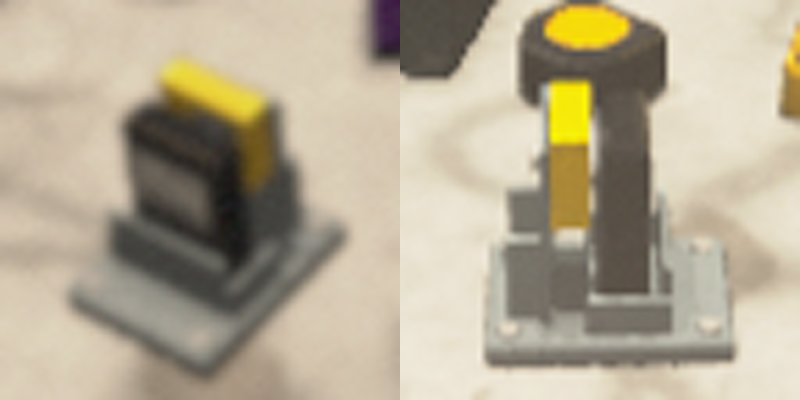

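The crop shows the black pack with its label in the grey bracket, yellow keeper behind it; the open front faces the robot (bracket +x ≈ world +x). That is the one, not the purple piece at the upper right.

```bash
cat >> h.py <<'E'
from scipy.spatial.transform import Rotation as R
def tool(yaw,tilt=0):
    "tool z down, tool y at world angle yaw (deg, 90=world y); tilt: pack top tipped to its front by tilt deg about pack y"
    a=np.radians(yaw);y=np.array([np.cos(a),np.sin(a),0]);z=np.array([0,0,-1.]);x=np.cross(y,z)
    return R.from_rotvec(-np.radians(tilt)*y)*R.from_matrix(np.c_[x,y,z])
def go(pos,rot,cur=None):
    s=ctrl.get_state();p0,r0=(np.array(s["eef_pos"]),R.from_quat(s["tcp_rot"])) if cur is None else cur
    t=(r0.inv()*rot).as_rotvec(degrees=True);d=r0.inv().apply(np.array(pos)-p0)*1000
    print("turn",np.round(t,2),"shift",np.round(d,1))
E
python3 - <<'E'
from h import *
p=ctrl.read_camera("wrist");s=ctrl.get_state();r=R.from_quat(s["tcp_rot"]).inv()
C=np.linalg.inv(p["extrinsics"]);print("cam in tool",r.apply(C[:3,3]-s["eef_pos"]),"R",np.round(r.as_matrix()@C[:3,:3],3).tolist(),p["fx"])
go([.50,.205,.32],tool(90))
E
```

```text
cam in tool [ 6.79507030e-02  3.11015348e-05 -1.21274129e-01] R [[0.0, -0.963, -0.27], [1.0, 0.0, -0.0], [0.0, -0.27, 0.963]] 328.50452594780063
turn [  0.     0.   -15.58] shift [-426.6 -343.3  -66.6]
```

The rows are not in the units I measure in: shifts go in shares of 500 mm and turns go in shares of 60 degrees. I convert before sending: -427 mm is -0.854, -343 mm is -0.686, -15.6 degrees is -0.26.

Request:
send_rows --rows "0 0 -0.0667 -0.106 -0.086 -0.04 1;0 0 -0.1333 -0.214 -0.172 -0.12 1;0 0 -0.2 -0.32 -0.258 -0.134 1;0 0 -0.26 -0.426 -0.344 -0.134 1;0 0 -0.26 -0.532 -0.43 -0.134 1;0 0 -0.26 -0.64 -0.516 -0.134 1;0 0 -0.26 -0.746 -0.6 -0.134 1;0 0 -0.26 -0.854 -0.686 -0.134 1"

```text
time: 2.25
eef_pos: [0.4665, 0.2516, 0.3207]
tcp_rot: [-0.0, 1.0, 0.0, 0.001]
contact_force: [0.3, 0.3, 0.2]
opening: 1.0
finger_force: 0.0
```

Run:
```python
from h import *
s=ctrl.get_state();print(s["time"],s["eef_pos"],s["contact_force"],s["qpos"])
look("wrist",["bracket","pack","lip_top","slot","stop_lowest","cradle"],"pics/w1.png")
look("wrist",["bracket","pack"])
```

```text
2.25 [0.4664522  0.25157707 0.32071693] [0.30867037 0.30160829 0.1754751 ] [ 3.03016651e-01 -8.37594980e-02  1.85420149e+00  1.15350485e-04
  1.36987094e+00 -1.26831993e+00]
wrist bracket 0.65 [0.5141 0.216  0.0123] px 227 182
wrist pack 0.69 [0.5232 0.2072 0.0882] px 214 207
wrist pack 0.64 [0.696  0.2588 0.0541] px 258 317
wrist lip_top 0.74 [0.5151 0.215  0.0164] px 226 184
wrist slot 0.92 [0.5143 0.2136 0.0109] px 225 182
wrist slot 0.5 [0.517  0.2079 0.0895] px 214 203
wrist stop_lowest 0.6 [0.5153 0.2173 0.0197] px 227 185
wrist bracket 0.82 [0.5152 0.2178 0.0123] px 226 185
wrist pack 0.88 [0.5222 0.2065 0.0887] px 211 208
wrist pack 0.75 [0.6953 0.2594 0.0554] px 256 319
```

View pics/w1.png

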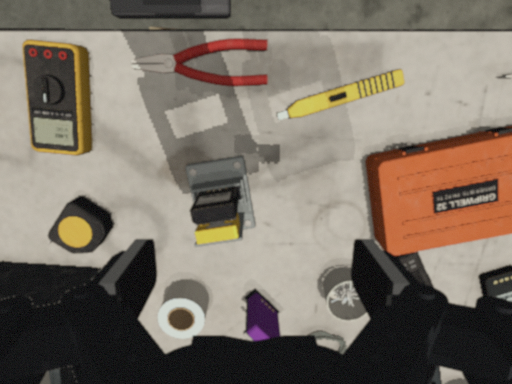

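Wrist view shows the bracket at (215,200): base front edge (188,166)-(243,156), black pack top (215,205), yellow keeper (218,232); yawed about +10°. Purple piece at (262,318). Moving closer to measure.

Converted, 70 mm is 0.14, -47 mm is -0.094.

Request:
send_rows --rows "0 0 0 -0.008 -0.094 0.07 1;0 0 0 -0.008 -0.094 0.14 1;0 0 0 -0.008 -0.094 0.14 1"

```text
time: 3.12
eef_pos: [0.4674, 0.2064, 0.2471]
tcp_rot: [-0.001, 1.0, -0.001, -0.003]
contact_force: [-0.4, -0.1, 1.5]
opening: 0.999
finger_force: 0.0
```

Run:
```python
from h import *
s=ctrl.get_state();print(s["time"],s["eef_pos"],R.from_quat(s["tcp_rot"]).as_matrix().round(3).tolist())
p=look("wrist",["bracket","pack"],"pics/w2.png");look("wrist",["bracket","pack"])
import pickle;pickle.dump(p,open("w2.pkl","wb"))
x,y=[int(v) for v in proj(p,[.53,.205,.05])];print(x,y)
x0,y0=max(0,x-100),max(0,y-75)
cv2.imwrite("pics/w2c.png",cv2.resize(cv2.imread("pics/w2.png")[y0:y0+150,x0:x0+200],(800,600),interpolation=cv2.INTER_CUBIC));print(x0,y0)
```

```text
3.125 [0.46744728 0.20635987 0.24712612] [[-1.0, -0.001, -0.007], [-0.001, 1.0, -0.001], [0.007, -0.001, -1.0]]
wrist bracket 0.77 [0.5141 0.2111 0.0122] px 258 200
wrist pack 0.96 [0.5239 0.2055 0.0891] px 252 236
wrist pack 0.74 [0.6918 0.251  0.0107] px 288 332
wrist bracket 0.74 [0.5192 0.2121 0.0115] px 257 198
wrist pack 0.73 [0.6918 0.2533 0.0168] px 289 328
wrist pack 0.58 [0.5196 0.2028 0.0907] px 248 225
252 226
152 151
```

View pics/w2c.png

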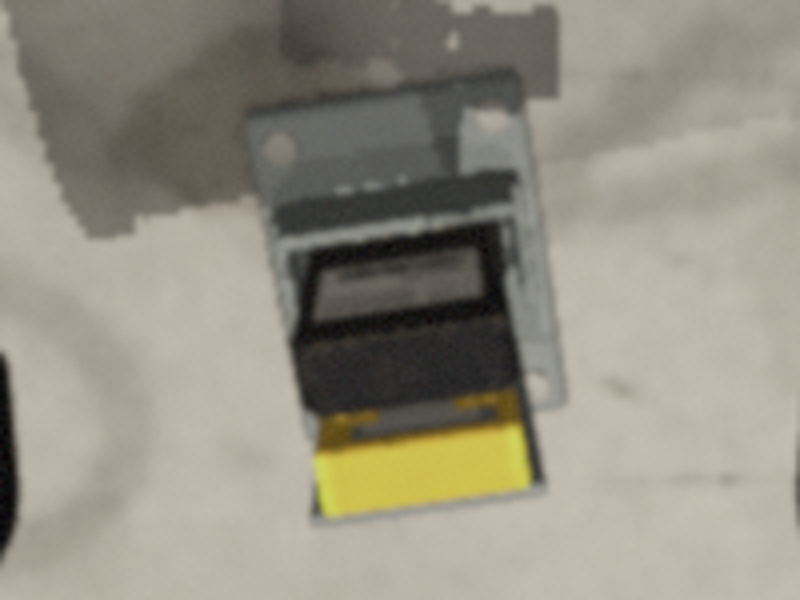

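The crop shows pack top face (297,345)-(518,320) to (308,412)-(522,385), lip top strip (275,240)-(517,208), base front corners (250,120),(522,84), back-right base corner (566,403). I fit the bracket pose to these.

```bash
cat > fit.py <<'E'
from h import *
import pickle
from scipy.optimize import least_squares
p=pickle.load(open("w2.pkl","rb"))
# (crop px) -> bracket pt, y+ = image right
C=[((297,345),(-10,-26,96)),((518,320),(-10,26,96)),((275,243),(-18,-32,44)),((518,211),(-18,32,44)),
((250,125),("f",-40,12)),((522,88),("f",40,12)),((566,403),("b",40,12)),((312,520),("k",-28,98)),((546,490),("k",28,98)),((308,412),("m",-26,96)),((522,385),("m",26,96))]
def f(v):
    x,y,a,fr,m,k=v;out=[];c,s=np.cos(a),np.sin(a)
    for (u,w),P in C:
        d={"f":fr,"b":fr+104,"m":m,"k":k};X=d.get(P[0],P[0])
        q=np.array([x+(c*X-s*P[1])/1e3,y+(s*X+c*P[1])/1e3,P[2]/1e3])
        a_=proj(p,q);out+=[a_[0]-(152+u/4),a_[1]-(151+w/4)]
    return out
r=least_squares(f,[.53,.205,.15,-52,10,32],x_scale=[.01,.01,.1,10,10,10])
print(r.x[:2],np.degrees(r.x[2]),r.x[3:],np.round(np.reshape(r.fun,(-1,2)),1).tolist())
E
python3 fit.py
```

```text
[0.52929047 0.20670884] 8.532289420688095 [-44.17404288   6.04702529  32.16403981] [[-2.1, 1.2], [-0.1, -0.4], [0.8, -0.1], [0.7, -0.6], [-1.3, -1.0], [1.5, -2.0], [1.2, 3.4], [-0.5, 0.2], [1.0, -0.2], [-1.9, 0.5], [1.2, -0.3]]
```

Run:
```python
from h import *
for z in(.18,.081): go([.5293,.2067,z],tool(98.5))
```

```text
turn [ 0.03  0.19 -8.42] shift [-58.7  -0.5  72.4]
turn [ 0.03  0.19 -8.42] shift [-58.4  -0.5 171.4]
```

Converted, 72 mm is 0.144, -58.5 mm is -0.117, -8.5 degrees is -0.1417.

Request:
send_rows --rows "0 0.0033 -0.1417 -0.06 0 0.072 1;0 0.0033 -0.1417 -0.117 0 0.144 1;0 0.0033 -0.1417 -0.117 0 0.144 1"

```text
time: 3.8
eef_pos: [0.5276, 0.206, 0.1752]
tcp_rot: [-0.074, 0.997, -0.0, -0.005]
contact_force: [-0.3, -0.4, -0.9]
opening: 0.999
finger_force: 0.0
```

Run:
```python
from h import *
p=look("wrist",["pack"],"pics/w3.png")
s=ctrl.get_state();print(s["eef_pos"],s["contact_force"])
go([.5293,.2067,.081],tool(98.5))
```

```text
wrist pack 0.78 [0.5207 0.2044 0.0933] px 252 193
wrist pack 0.68 [0.6888 0.2495 0.0064] px 272 329
wrist pack 0.57 [0.565  0.0258 0.0336] px 33 193
[0.5282531  0.20663039 0.17903132] [ 0.14929506  0.05247917 -0.7372291 ]
turn [ 0.02 -0.18  0.03] shift [-1.4 -0.1 98. ]
```

View pics/w3.png

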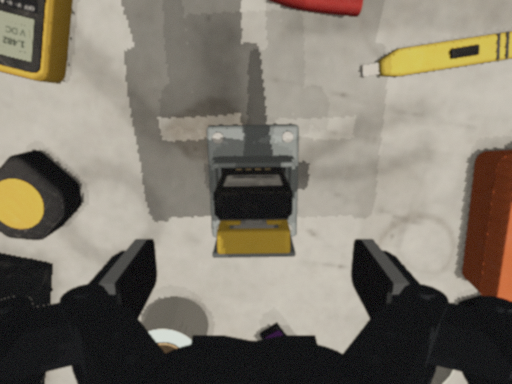

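Wrist view: bracket and pack square to the gripper, pack centre at column 253 against the fingers' middle 255. Descend and grip.

Converted, 98 mm is 0.196, -1.5 mm is -0.003.

Request:
send_rows --rows "0 0 0 -0.002 -0.003 0.07 1;0 0 0 -0.002 -0.003 0.14 1;0 0 0 -0.002 -0.003 0.196 1;0 0 0 -0.002 -0.003 0.196 1;0 0 0 -0.002 -0.003 0.196 0.4;0 0 0 -0.002 -0.003 0.196 0;0 0 0 -0.002 -0.003 0.196 -0.3;0 0 0 -0.002 -0.003 0.196 -0.3" --grip_force 40

```text
time: 4.9
eef_pos: [0.5306, 0.2055, 0.083]
tcp_rot: [-0.074, 0.997, 0.0, 0.0]
contact_force: [-1.5, 1.1, 7.1]
opening: 0.602
finger_force: 42.7
```

Converted, -10 mm is -0.02, -8 mm is -0.016.

Request:
send_rows --rows "0 0 0 0 0 -0.006 -0.3;0 0 0 0 0 -0.012 -0.3;0 0 0 0 0 -0.016 -0.3;0 0 0 0 0 -0.02 -0.3;0 0 0 0 0 -0.02 -0.3"

```text
time: 5.52
eef_pos: [0.529, 0.205, 0.0903]
tcp_rot: [-0.074, 0.997, -0.0, -0.002]
contact_force: [-0.3, -0.2, -2.8]
opening: 0.6
finger_force: 42.0
```

```bash
python3 -c "
from h import *
s=ctrl.get_state();print(s['eef_pos'],s['contact_force'],s['wrist_torque'])"
```

```text
[0.52900534 0.20500239 0.09026362] [-0.34408827 -0.23645205 -2.7502001 ] [-0.00767923 -0.0008583   0.00515364]
```

Converted, -2 mm is -0.004, -1 mm is -0.002.

Request:
send_rows --rows "0 0 0 0 0 -0.002 -0.3;0 0 0 0 0 -0.004 -0.3;0 0 0 0 0 -0.004 -0.3"

```text
time: 5.9
eef_pos: [0.5291, 0.205, 0.0923]
tcp_rot: [-0.074, 0.997, 0.0, -0.002]
contact_force: [0.0, -0.5, -2.3]
opening: 0.6
finger_force: 42.0
```

Converted, -2 mm is -0.004, -1 mm is -0.002.

Request:
send_rows --rows "0 0 0 0 0 -0.002 -0.3;0 0 0 0 0 -0.004 -0.3;0 0 0 0 0 -0.004 -0.3"

```text
time: 6.28
eef_pos: [0.5291, 0.205, 0.0944]
tcp_rot: [-0.074, 0.997, 0.0, -0.002]
contact_force: [0.6, -0.6, -2.9]
opening: 0.603
finger_force: 42.0
```

Converted, -1.5 mm is -0.003, -1 mm is -0.002.

Request:
send_rows --rows "0 0 0 0 0 -0.002 -0.3;0 0 0 0 0 -0.003 -0.3;0 0 0 0 0 -0.003 -0.3"

```text
time: 6.65
eef_pos: [0.529, 0.205, 0.0958]
tcp_rot: [-0.074, 0.997, -0.0, -0.002]
contact_force: [0.1, -0.4, -2.2]
opening: 0.597
finger_force: 42.0
```

Converted, -1.5 mm is -0.003, -0.8 mm is -0.0016.

Request:
send_rows --rows "0 0 0 0 0 -0.0016 -0.3;0 0 0 0 0 -0.003 -0.3;0 0 0 0 0 -0.003 -0.3"

```text
time: 7.02
eef_pos: [0.5291, 0.205, 0.0974]
tcp_rot: [-0.074, 0.997, -0.0, -0.002]
contact_force: [0.1, 0.4, -2.0]
opening: 0.603
finger_force: 42.0
```

Converted, -1.5 mm is -0.003, -0.8 mm is -0.0016.

Request:
send_rows --rows "0 0 0 0 0 -0.0016 -0.3;0 0 0 0 0 -0.003 -0.3;0 0 0 0 0 -0.003 -0.3"

```text
time: 7.4
eef_pos: [0.5291, 0.205, 0.0988]
tcp_rot: [-0.074, 0.997, 0.0, -0.002]
contact_force: [0.4, -0.3, -2.0]
opening: 0.604
finger_force: 42.0
```

Converted, -1.5 mm is -0.003, -0.8 mm is -0.0016.

Request:
send_rows --rows "0 0 0 0 0 -0.0016 -0.3;0 0 0 0 0 -0.003 -0.3;0 0 0 0 0 -0.003 -0.3"

```text
time: 7.78
eef_pos: [0.5291, 0.205, 0.1003]
tcp_rot: [-0.074, 0.997, -0.0, -0.002]
contact_force: [-0.1, -0.2, -2.9]
opening: 0.608
finger_force: 42.0
```

Converted, -1 mm is -0.002, -0.5 mm is -0.001.

Request:
send_rows --rows "0 0 0 0 0 -0.001 -0.3;0 0 0 0 0 -0.002 -0.3;0 0 0 0 0 -0.002 -0.3"

```text
time: 8.15
eef_pos: [0.5291, 0.205, 0.1013]
tcp_rot: [-0.074, 0.997, -0.0, -0.002]
contact_force: [-0.3, -0.9, -2.0]
opening: 0.602
finger_force: 42.0
```

Converted, -1 mm is -0.002, -0.5 mm is -0.001.

Request:
send_rows --rows "0 0 0 0 0 -0.001 -0.3;0 0 0 0 0 -0.002 -0.3;0 0 0 0 0 -0.002 -0.3"

```text
time: 8.52
eef_pos: [0.5291, 0.205, 0.1023]
tcp_rot: [-0.074, 0.997, 0.0, -0.002]
contact_force: [-0.5, 0.1, -3.1]
opening: 0.599
finger_force: 42.0
```

Converted, -1 mm is -0.002, -0.5 mm is -0.001.

Request:
send_rows --rows "0 0 0 0 0 -0.001 -0.3;0 0 0 0 0 -0.002 -0.3;0 0 0 0 0 -0.002 -0.3"

```text
time: 8.9
eef_pos: [0.5291, 0.205, 0.1033]
tcp_rot: [-0.074, 0.997, 0.0, -0.002]
contact_force: [0.1, -0.6, -1.4]
opening: 0.603
finger_force: 42.0
```

Converted, -1 mm is -0.002, -0.5 mm is -0.001.

Request:
send_rows --rows "0 0 0 0 0 -0.001 -0.3;0 0 0 0 0 -0.002 -0.3;0 0 0 0 0 -0.002 -0.3"

```text
time: 9.28
eef_pos: [0.5289, 0.205, 0.1037]
tcp_rot: [-0.074, 0.997, 0.0, -0.002]
contact_force: [1.9, 0.6, -6.2]
opening: 0.603
finger_force: 42.8
```

Converted, -1 mm is -0.002, -0.5 mm is -0.001.

Request:
send_rows --rows "0 0 0 0 0 -0.001 -0.3;0 0 0 0 0 -0.002 -0.3;0 0 0 0 0 -0.002 -0.3"

```text
time: 9.65
eef_pos: [0.5289, 0.205, 0.1038]
tcp_rot: [-0.074, 0.997, 0.0, -0.002]
contact_force: [5.8, 0.7, -12.9]
opening: 0.599
finger_force: 44.2
```

Stop felt at TCP z ≈ 0.1035. Back off 1.5 mm below it, then begin tipping with the lug height held.

Converted, 3.3 mm is 0.0066, 2 mm is 0.004.

Request:
send_rows --rows "0 0 0 0 0 0.004 -0.3;0 0 0 0 0 0.0066 -0.3;0 0 0 0 0 0.0066 -0.3"

```text
time: 10.02
eef_pos: [0.5292, 0.2051, 0.1026]
tcp_rot: [-0.074, 0.997, 0.0, -0.002]
contact_force: [1.1, 0.1, -1.9]
opening: 0.601
finger_force: 45.3
```

Converted, 4 mm is 0.008, 2.7 mm is 0.0054, -3.5 degrees is -0.0583.

Request:
send_rows --rows "0 -0.02 0 0.0026 0 0.001 -0.3;0 -0.04 0 0.0054 0 0.002 -0.3;0 -0.0583 0 0.008 0 0.003 -0.3;0 -0.0583 0 0.008 0 0.003 -0.3"

```text
time: 10.52
eef_pos: [0.5244, 0.2044, 0.1003]
tcp_rot: [-0.074, 0.997, 0.002, 0.029]
contact_force: [0.6, -0.7, -2.3]
opening: 0.602
finger_force: 45.5
```

Converted, 4 mm is 0.008, 2 mm is 0.004, -3.5 degrees is -0.0583.

Request:
send_rows --rows "0 -0.03 0 0.004 0 0.0012 -0.3;0 -0.0583 0 0.008 0 0.0026 -0.3;0 -0.0583 0 0.008 0 0.0026 -0.3"

```text
time: 10.9
eef_pos: [0.5202, 0.2037, 0.0985]
tcp_rot: [-0.074, 0.995, 0.005, 0.059]
contact_force: [0.4, 0.2, -1.4]
opening: 0.603
finger_force: 45.5
```

Converted, 4 mm is 0.008, 2 mm is 0.004, -3.5 degrees is -0.0583.

Request:
send_rows --rows "0 -0.03 0 0.004 0 0.001 -0.3;0 -0.0583 0 0.008 0 0.002 -0.3;0 -0.0583 0 0.008 0 0.002 -0.3"

```text
time: 11.28
eef_pos: [0.5167, 0.2032, 0.0972]
tcp_rot: [-0.074, 0.993, 0.007, 0.089]
contact_force: [-0.3, 0.2, -1.7]
opening: 0.601
finger_force: 45.5
```

Converted, 4 mm is 0.008, 2 mm is 0.004, -3.5 degrees is -0.0583.

Request:
send_rows --rows "0 -0.03 0 0.004 0 0.001 -0.3;0 -0.0583 0 0.008 0 0.002 -0.3;0 -0.0583 0 0.008 0 0.002 -0.3"

```text
time: 11.65
eef_pos: [0.5135, 0.2027, 0.0958]
tcp_rot: [-0.074, 0.99, 0.009, 0.12]
contact_force: [0.4, -0.4, -2.5]
opening: 0.602
finger_force: 45.5
```

Run:
```python
from h import *
b=np.array([.5293,.2067]);a=np.radians(8.5)
s=ctrl.get_state();r=R.from_quat(s["tcp_rot"]);e=np.array(s["eef_pos"])
# pack frame: x=-tool x, y=tool y, z=-tool z ; TCP at pack (0,0,.071)
P=r*R.from_matrix(np.diag([-1,1,-1.]))
def br(w):
    d=w[:2]-b;return np.round(1e3*np.array([np.cos(a)*d[0]+np.sin(a)*d[1],-np.sin(a)*d[0]+np.cos(a)*d[1],w[2]]),1)
print("origin",br(e+P.apply([0,0,-.071])),"lug",br(e+P.apply([.0235,0,.058-.071])),"tilt",np.degrees(np.arccos(P.as_matrix()[2,2])),s["contact_force"])
```

```text
origin [ 0.7 -1.6 26.8] lug [ 9.7 -1.6 88.8] tilt 13.825475223835586 [ 0.44690794 -0.43448271 -2.46644293]
```

Converted, -10 mm is -0.02, -8 mm is -0.016.

Request:
send_rows --rows "0 0 0 -0.0008 0 -0.004 -0.3;0 0 0 -0.0008 0 -0.01 -0.3;0 0 0 -0.0008 0 -0.016 -0.3;0 0 0 -0.0008 0 -0.02 -0.3"

```text
time: 12.15
eef_pos: [0.5118, 0.2024, 0.1059]
tcp_rot: [-0.074, 0.99, 0.009, 0.12]
contact_force: [0.5, 0.4, -2.9]
opening: 0.6
finger_force: 45.5
```

Converted, -100 mm is -0.2, -80 mm is -0.16.

Request:
send_rows --rows "0 0 0 0 0 -0.012 -0.3;0 0 0 0 0 -0.028 -0.3;0 0 0 0 0 -0.048 -0.3;0 0 0 0 0 -0.08 -0.3;0 0 0 0 0 -0.12 -0.3;0 0 0 0 0 -0.16 -0.3;0 0 0 0 0 -0.2 -0.3;0 0 0 0 0 -0.2 -0.3"

```text
time: 13.15
eef_pos: [0.4891, 0.1992, 0.2057]
tcp_rot: [-0.074, 0.99, 0.009, 0.123]
contact_force: [0.1, 0.6, -2.4]
opening: 0.604
finger_force: 45.6
```

Run:
```python
from h import *
s=ctrl.get_state();print(s["time"],s["contact_force"])
look("scene",["cradle","pack"],"pics/s2.png");look("side",["cradle"])
go([.47,-.02,.27],tool(90))
```

```text
13.15 [ 0.10333886  0.63784542 -2.36678423]
scene cradle 0.78 [ 0.5414 -0.1883  0.0256] px 317 248
scene pack 0.84 [0.4893 0.1873 0.18  ] px 188 136
scene pack 0.7 [0.7021 0.248  0.0645] px 234 121
side cradle 0.52 [ 0.5592 -0.1514  0.0296] px 249 186
turn [ 1.03 13.65  8.48] shift [  32.1 -213.7  -78.4]
```

Converted, -214 mm is -0.428, -165 mm is -0.33, 13.6 degrees is 0.2267.

Request:
send_rows --rows "0.0017 0.025 0.0167 0.008 -0.05 -0.04 -0.3;0.005 0.075 0.05 0.02 -0.14 -0.08 -0.3;0.01 0.1333 0.0833 0.032 -0.24 -0.12 -0.3;0.015 0.1833 0.1167 0.048 -0.33 -0.14 -0.3;0.0167 0.2267 0.1417 0.064 -0.41 -0.156 -0.3;0.0167 0.2267 0.1417 0.064 -0.428 -0.156 -0.3;0.0167 0.2267 0.1417 0.064 -0.428 -0.156 -0.3;0.0167 0.2267 0.1417 0.064 -0.428 -0.156 -0.3"

```text
time: 14.4
eef_pos: [0.4704, -0.0191, 0.27]
tcp_rot: [-0.001, 1.0, 0.001, 0.001]
contact_force: [-0.1, 0.3, -2.2]
opening: 0.603
finger_force: 45.5
```

Run:
```python
from h import *
import pickle
s=ctrl.get_state();print(s["time"],s["eef_pos"],s["contact_force"])
p=look("wrist",["cradle","pack"],"pics/w4.png");pickle.dump(p,open("w4.pkl","wb"))
x,y=[int(v) for v in proj(p,[.54,-.175,.03])];x0,y0=max(0,min(312,x-100)),max(0,min(234,y-75));print(x0,y0)
cv2.imwrite("pics/w4c.png",cv2.resize(cv2.imread("pics/w4.png")[y0:y0+150,x0:x0+200],(800,600),interpolation=cv2.INTER_CUBIC))
```

```text
14.4 [ 0.47039357 -0.01910834  0.26998097] [-0.1239889   0.3189939  -2.23434673]
wrist cradle 0.59 [ 0.5417 -0.1885  0.0248] px 110 215
wrist pack 0.98 [ 0.4588 -0.0194  0.2763] px 253 247
20 140
```

View pics/w4c.png

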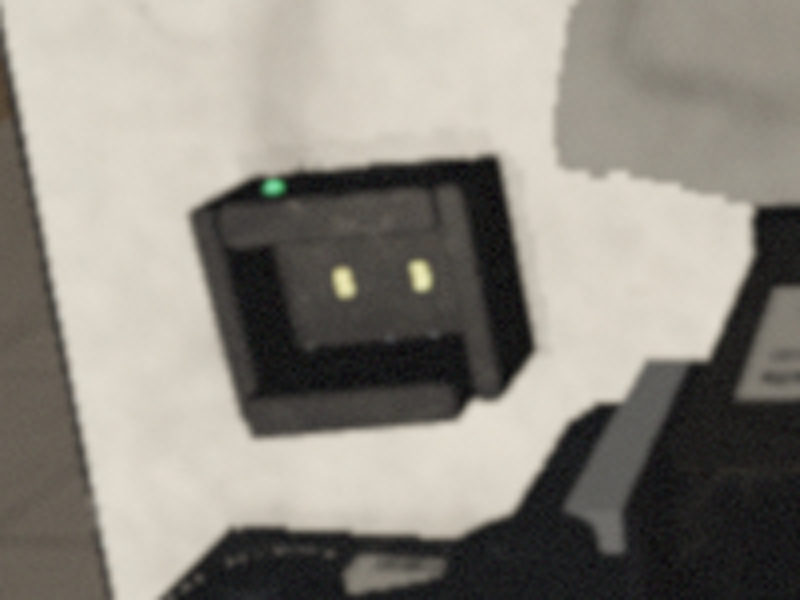

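The crop shows the cradle with lamp (273,187) at its front towards the robot, top front corners (193,213),(465,187), bottom corners (498,157),(535,350), back wall strip at (355,410).

```bash
cat > fit2.py <<'E'
from h import *
import pickle
from scipy.optimize import least_squares
p=pickle.load(open("w4.pkl","rb"))
C=[((193,213),(-35,-40,36)),((466,187),(-35,40,36)),((498,157),(-35,40,0)),((535,350),(35,40,0)),((500,393),(35,40,36)),((253,435),(35,-1,48)),((460,415),(35,1,48))]
def f(v):
    x,y,a,w=v;out=[];c,s=np.cos(a),np.sin(a)
    for (u,t),P in C:
        Y=P[1]*w if abs(P[1])==1 else P[1]
        q=np.array([x+(c*P[0]-s*Y)/1e3,y+(s*P[0]+c*Y)/1e3,P[2]/1e3])
        a_=proj(p,q);out+=[a_[0]-(20+u/4),a_[1]-(140+t/4)]
    return out
r=least_squares(f,[.54,-.18,.15,31],x_scale=[.01,.01,.1,10])
print(r.x[:2],np.degrees(r.x[2]),r.x[3],np.round(np.reshape(r.fun,(-1,2)),1).tolist())
x,y,a,_=r.x;yaw=90+np.degrees(a)
go([x,y,.20],tool(yaw))
E
python3 fit2.py
```

```text
[ 0.53817535 -0.18768854] 5.195199598708843 30.092016219922485 [[-2.9, -3.0], [-0.9, -2.6], [1.2, -2.9], [1.7, 1.6], [1.7, 3.0], [-0.2, 2.0], [-0.2, 2.7]]
turn [ 0.07  0.16 -5.1 ] shift [ -67.2 -168.8   70.4]
```

```bash
cat > fit3.py <<'E'
from h import *
import pickle
from scipy.optimize import least_squares
p=pickle.load(open("w4.pkl","rb"))
C=[((193,213),("f",-40,36)),((466,187),("f",40,36)),((498,157),("f",40,0)),((535,350),("b",40,0)),((500,393),("b",40,36)),((253,435),("b",-1,48)),((460,415),("b",1,48)),
((228,248),(-19,-31,36)),((437,233),(-19,31,36)),((248,402),(21,-1,48)),((462,385),(21,1,48))]
def f(v):
    x,y,a,w,xf,xb=v;out=[];c,s=np.cos(a),np.sin(a)
    for (u,t),P in C:
        Y=P[1]*w if abs(P[1])==1 else P[1];X={"f":xf,"b":xb}.get(P[0],P[0])
        q=np.array([x+(c*X-s*Y)/1e3,y+(s*X+c*Y)/1e3,P[2]/1e3])
        a_=proj(p,q);out+=[a_[0]-(20+u/4),a_[1]-(140+t/4)]
    return out
r=least_squares(f,[.54,-.18,.15,31,-30,30],x_scale=[.01,.01,.1,10,10,10])
print(r.x[:2],np.degrees(r.x[2]),r.x[3:],np.round(np.reshape(r.fun,(-1,2)),1).tolist())
x,y,a=r.x[:3];yaw=90+np.degrees(a)
go([x,y,.20],tool(yaw))
E
python3 fit3.py
```

```text
[ 0.53855562 -0.1872517 ] 5.5411429415028275 [ 30.42467387 -31.85527208  31.54891543] [[-1.9, 0.2], [-0.2, 0.2], [1.8, -0.3], [1.7, -0.8], [1.7, 0.4], [-0.6, -0.2], [0.1, 0.1], [-0.0, 1.5], [1.4, 0.3], [-1.5, -0.4], [-2.2, -0.9]]
turn [ 0.07  0.16 -5.45] shift [ -67.6 -168.3   70.4]
```

Run:
```python
from h import *
p=ctrl.read_camera("scene");Ei=np.linalg.inv(p["extrinsics"])
def ray(u,v,z):
    d=Ei[:3,:3]@[(u-p["cx"])/p["fx"],(v-p["cy"])/p["fy"],1];return np.round(Ei[:3,3]+d*(z-Ei[2,3])/d[2],3)
print("bin base",ray(285,182,0),ray(362,233,0));
for z in(.08,.11,.14):print(z,ray(283,152,z),ray(363,203,z))
```

```text
bin base [0.669 0.02  0.   ] [ 0.67  -0.232  0.   ]
0.08 [0.689 0.051 0.08 ] [ 0.688 -0.205  0.08 ]
0.11 [0.664 0.032 0.11 ] [ 0.663 -0.214  0.11 ]
0.14 [0.639 0.012 0.14 ] [ 0.638 -0.224  0.14 ]
```

Converted, -168 mm is -0.336, -126 mm is -0.252, -5.5 degrees is -0.0917.

Request:
send_rows --rows "0 0.0017 -0.025 -0.034 -0.084 0.01 -0.3;0 0.0017 -0.05 -0.068 -0.168 0.02 -0.3;0 0.0017 -0.075 -0.102 -0.252 0.03 -0.3;0 0.0017 -0.0917 -0.136 -0.336 0.04 -0.3;0 0.0017 -0.0917 -0.136 -0.336 0.09 -0.3;0 0.0017 -0.0917 -0.136 -0.336 0.14 -0.3;0 0.0017 -0.0917 -0.136 -0.336 0.14 -0.3"

```text
time: 15.48
eef_pos: [0.5375, -0.1869, 0.1979]
tcp_rot: [-0.048, 0.999, 0.002, -0.002]
contact_force: [-0.7, -0.2, -2.5]
opening: 0.602
finger_force: 45.3
```

Run:
```python
from h import *
import pickle
s=ctrl.get_state();print(s["time"],s["eef_pos"],s["contact_force"])
p=look("wrist",["cradle"],"pics/w5.png");pickle.dump(p,open("w5.pkl","wb"))
cv2.imwrite("pics/w5c.png",cv2.resize(cv2.imread("pics/w5.png")[140:320,136:376],(800,600),interpolation=cv2.INTER_CUBIC))
a,e=np.radians(5.5),[.5386,-.1872]
for P in[(-32,-40,36),(-32,40,36),(-32,-40,0),(-32,40,0),(31,-40,36),(31,40,36)]:
    q=proj(p,[e[0]+(np.cos(a)*P[0]-np.sin(a)*P[1])/1e3,e[1]+(np.sin(a)*P[0]+np.cos(a)*P[1])/1e3,P[2]/1e3]);print(P,np.round((np.array(q)-[136,140])*800/240))
```

```text
15.475 [ 0.53752935 -0.18692765  0.19794902] [-0.73771959 -0.1787053  -2.54361414]
wrist cradle 0.7 [ 0.5307 -0.1936  0.0094] px 246 160
(-32, -40, 36) [234.  -0.]
(-32, 40, 36) [543.  -0.]
(-32, -40, 0) [251. -16.]
(-32, 40, 0) [526. -17.]
(31, -40, 36) [243. 230.]
(31, 40, 36) [535. 230.]
```

View pics/w5c.png

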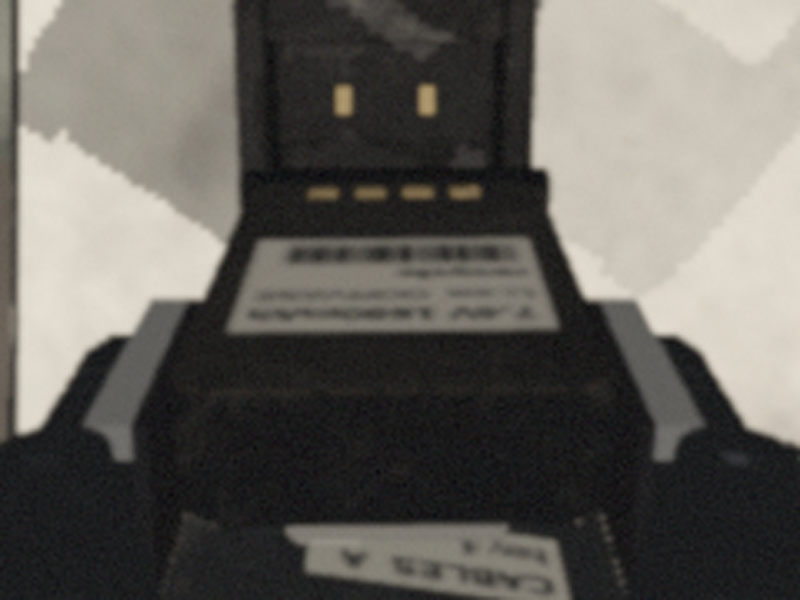

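Wrist view: pack foot (245–548) is centred over the cradle (238–535 at lower depth), square to it, offset under 1 mm, contacts visible in the well at (345,100),(427,100). Lowering.

Converted, 104 mm is 0.208, 102 mm is 0.204.

Request:
send_rows --rows "0 0 0 0 -0.0008 0.04 -0.3;0 0 0 0 -0.0008 0.08 -0.3;0 0 0 0 -0.0008 0.12 -0.3;0 0 0 0 -0.0008 0.15 -0.3;0 0 0 0 -0.0008 0.17 -0.3;0 0 0 0 -0.0008 0.19 -0.3;0 0 0 0 -0.0008 0.204 -0.3;0 0 0 0 -0.0008 0.208 -0.3"

```text
time: 16.58
eef_pos: [0.539, -0.1884, 0.0964]
tcp_rot: [-0.048, 0.999, 0.001, 0.0]
contact_force: [0.5, 0.0, -1.5]
opening: 0.603
finger_force: 45.5
```

Converted, 7 mm is 0.014, 6 mm is 0.012.

Request:
send_rows --rows "0 0 0 0 0 0.004 -0.3;0 0 0 0 0 0.008 -0.3;0 0 0 0 0 0.012 -0.3;0 0 0 0 0 0.014 -0.3;0 0 0 0 0 0.014 -0.3"

```text
time: 17.2
eef_pos: [0.539, -0.1884, 0.0897]
tcp_rot: [-0.048, 0.999, 0.0, 0.001]
contact_force: [0.2, 0.4, -2.5]
opening: 0.602
finger_force: 45.5
```

Converted, 6 mm is 0.012, 4.5 mm is 0.009.

Request:
send_rows --rows "0 0 0 0 0 0.003 -0.3;0 0 0 0 0 0.006 -0.3;0 0 0 0 0 0.009 -0.3;0 0 0 0 0 0.012 -0.3;0 0 0 0 0 0.012 -0.3"

```text
time: 17.82
eef_pos: [0.5389, -0.1883, 0.0836]
tcp_rot: [-0.048, 0.999, 0.001, 0.0]
contact_force: [-0.9, -0.3, -2.2]
opening: 0.604
finger_force: 45.5
```

Converted, 1.5 mm is 0.003, 0.7 mm is 0.0014.

Request:
send_rows --rows "0 0 0 0 0 0.0014 -0.3;0 0 0 0 0 0.003 -0.3;0 0 0 0 0 0.003 -0.3"

```text
time: 18.2
eef_pos: [0.539, -0.1884, 0.0822]
tcp_rot: [-0.048, 0.999, 0.0, 0.001]
contact_force: [1.3, 0.3, -2.1]
opening: 0.6
finger_force: 45.5
```

Converted, 1.5 mm is 0.003, 0.7 mm is 0.0014.

Request:
send_rows --rows "0 0 0 0 0 0.0014 -0.3;0 0 0 0 0 0.003 -0.3;0 0 0 0 0 0.003 -0.3"

```text
time: 18.58
eef_pos: [0.5392, -0.1884, 0.0811]
tcp_rot: [-0.048, 0.999, 0.0, 0.001]
contact_force: [-1.2, 0.8, 0.3]
opening: 0.606
finger_force: 45.6
```

Touched down at the expected height. Release and retreat straight up.

Converted, 0.3 mm is 0.0006.

Request:
send_rows --rows "0 0 0 0 0 0.0006 0.3;0 0 0 0 0 0.0006 0.5;0 0 0 0 0 0.0006 0.8;0 0 0 0 0 0.0006 1;0 0 0 0 0 0.0006 1;0 0 0 0 0 0.0006 1"

```text
time: 19.32
eef_pos: [0.539, -0.1884, 0.0805]
tcp_rot: [-0.048, 0.999, 0.0, 0.001]
contact_force: [0.0, 0.4, 0.2]
opening: 1.003
finger_force: 0.0
```

Converted, -140 mm is -0.28, -130 mm is -0.26.

Request:
send_rows --rows "0 0 0 0 0 -0.01 1;0 0 0 0 0 -0.03 1;0 0 0 0 0 -0.07 1;0 0 0 0 0 -0.13 1;0 0 0 0 0 -0.2 1;0 0 0 0 0 -0.26 1;0 0 0 0 0 -0.28 1;0 0 0 0 0 -0.28 1"

```text
time: 20.32
eef_pos: [0.5391, -0.1886, 0.2216]
tcp_rot: [-0.048, 0.999, -0.0, 0.001]
contact_force: [0.4, -0.9, -0.5]
opening: 1.0
finger_force: 0.0
```

Run:
```python
from h import *
s=ctrl.get_state();print(s["time"],s["eef_pos"],s["contact_force"],s["finger_force"])
p=look("wrist",["pack"]);q=look("scene",["pack"]);
w=cv2.resize(p["color"],(400,300));c=cv2.resize(q["color"][195:285,258:378],(400,300),interpolation=cv2.INTER_CUBIC)
cv2.imwrite("pics/f.png",cv2.cvtColor(np.hstack([w,c]),cv2.COLOR_RGB2BGR))
```

```text
20.325 [ 0.53913938 -0.18864231  0.22156865] [ 0.35985406 -0.89382001 -0.49155462] 0.0
wrist pack 0.64 [ 0.5324 -0.1904  0.0901] px 252 174
scene pack 0.64 [ 0.5351 -0.194   0.0717] px 320 240
scene pack 0.62 [0.6973 0.2459 0.0412] px 234 128
```

View pics/f.png

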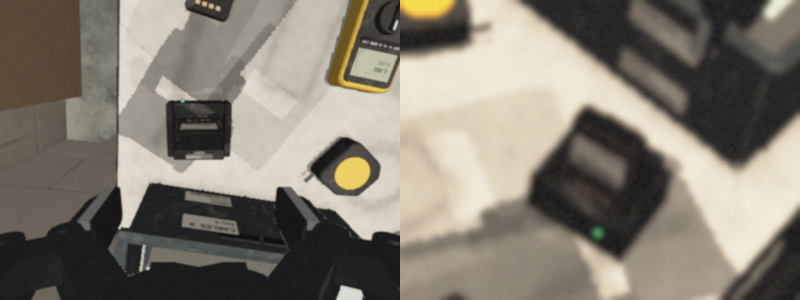

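The pack stands upright in the cradle (left half, (198,130)): label to the front lamp, lug over the back wall at (195,156). The gripper is clear.

```bash
python3 -c "
from plant import ctrl
print(ctrl.sign_off())"
```

```text
the job is handed in; nothing more can be done
None
```

I moved the pack from the bracket into the charging cradle: it stands upright and fully down with the lug towards the back wall, the gripper is released and clear, and the job is handed in at about 20 s (no verdict was returned).

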